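# Find the release notch of the sample cooler by touch and unlatch its lid

### The job

The sample cooler's lid is latched, and its release catch is sunk in a notch somewhere along the grey ledge on the robot's side. Put a fingertip lightly on the ledge at its left end (the end with the black display), slide it along the ledge, still touching, until it comes to the notch, then press the catch inside the notch fully down so that the lid pops ajar and stays so; take the hand away. Do not lean hard on the cooler, and do not move or pick up the other things standing on and around it.

Things in the scene. Friction and masses are not known exactly. Their poses are not given: they have to be found in the camera images.
- unit: Sample cooler: white box 245 (x) x 474 (y) x 75 mm high, fixed on the bench. Origin: centre of its underside; z up; its -x side faces the robot, its +y end (robot's left) has the black display (top 86 mm up). A flat grey ledge runs along the whole -x side: x -124 to -76 mm, y -237 to +237 mm, top 80 mm up; the deck behind is 5 mm lower, the lid top 7 mm higher. Over 70 N on the cooler fails.
- ledge_start (a point): On the ledge's top, mid-way across its depth, 47 mm from its left (+y) end: cooler frame (-99.5, 190, 80) mm; axes as the cooler's. Start the sweep here and go along -y. The notch is a gap 48 mm long (in y) through the ledge, open above and to -x, closed behind by the deck. Its centre lies anywhere from y = -70 to +70 mm in the cooler frame and is not given: feel or look for it.
- ledge_far_end (a point): On the ledge's top, mid-way across its depth, at its right (-y) end: cooler frame (-99.5, -237, 80) mm. Axes as the cooler's.
- catch (a joint): Catch travel in m: 0 up and latched, 0.009 fully down. The catch is a flat grey bar under the ledge that shows only as the floor of the notch (45 x 48 mm): its top is 12 mm below the ledge's top when up, 21 mm when fully down, where it meets a firm stop. It moves straight down against a steady 5 to 7 N and stays where it is left.
- lid (a joint): Opening angle of the lid, rad: 0 shut, about 0.12 ajar; the catch drives it (13.5 rad per m of catch travel), so it opens as the catch goes down.
- lid_front (a point): Middle of the upper front edge of the lid: a flat white panel 160 x 270 x 12 mm, hinged on its far side (+x), front edge 14 mm behind the ledge, top 87 mm above the bench when shut. The front rises about 19 mm when ajar. Not to be pulled.
- jar: Bystander: small jar with a yellow cap, 38 mm across, 50 mm tall, standing on the cooler's deck to the right of the lid. Origin at its underside.
- tipbox: Bystander: blue box 70 x 100 x 45 mm high, on the bench in front of the cooler's right half. Origin at the centre of its underside.
- pipette: Bystander: hand pipette lying on the bench in front of the cooler's left half, about 220 mm long, 26 mm thick, along its own x. Origin on its underside near its middle.
- reagent: Bystander: amber bottle, 66 mm across, 150 mm tall, on the bench left of the cooler. Origin at its underside.
- beaker: Bystander: glass beaker, 76 mm across, 90 mm tall, on the bench right of the cooler. Origin at its underside.

How it is judged:
By the outcome, as a careful person would: the job done as asked, in the order asked, and still so for the second after the job is handed in, with the robot touching nothing.
It also fails if it takes over 64 s, if anything falls off the work surface, if the arm or the gripper's body presses on something with over 40 N, if the wrist force passes 120 N, or if a joint passes its speed limit or range.

### The arm

A 6-joint arm with a two-finger parallel gripper is mounted at the origin on the work surface. World frame = base frame: x ahead of the robot, y to its left, z up, the work surface at z = 0. Lengths are in mm, angles in rad, forces in N, time in s.
With the tool pointing down it reaches from about 300 to 825 mm from the base axis. Payload 5.4 kg.
Tool frame: the origin (TCP) lies at the very end of the fingers, on their centre line; the grasp point (between the pads) lies 19 mm behind it (ctrl.tcp_to_grasp is the distance from the TCP to the grasp point, in mm); x points along the fingers, z is the direction in which the jaws open and shut, and the axes are right-handed (so a half turn about x gives the same grasp; the last joint's range is limited). The gripper opens to 92 mm and grips with 3 to 60 N. Pads are 20 mm wide; open, the fingers measure 128 mm over their backs; the gripper's body (75 mm by 189 mm) begins 69 mm behind the grasp point.
Start: joints at [1.051, 0.158, 1.597, -0, 1.386, -0.21], TCP at [175.309, 547.606, 214.601] pointing down, gripper open.
Joint ranges: [-2.91, 2.91], [-0.94, 2.29], [0.18, 2.7], [-1.29, 4.43], [0.17, 2.64], [-3, 3]. Speed limits (rad/s): [2.57, 2.57, 3.14, 3.14, 3.14, 3.14].

### API

Orientations are given as a 3x3 rotation matrix whose columns are the frame's x, y, z axes.
In Python, from plant import ctrl, imaging, workorder gives the robot as it stands. The module is installed in compiled form; this text tells all that it offers.
- The arm moves only by the tool apply_moves, never from a script. Its argument "rows" is a list of rows, each an object of numbers: "x", "y", "z": the shift along the tool's x, y, z in mm; "wx", "wy", "wz": the turn, a rotation vector about the tool's x, y, z in rad; "claw": the gripper's target within -1 to 1 (shut at 1, half-way at 0, fully open at -1). A call has 1 to 10 rows; each row shifts and turns the commanded pose from where the row before left it, along the tool's axes as they then stand; what a row does not reach is not made up. A row lasts 1/8 s, in which the tool goes at most 62.5 mm and 10.7 degrees, less where a joint would pass 70% of its speed; a pose out of reach is approached as far as the arm can. A call with a gripper value outside its range is refused whole. The fingers move at their own pace and stop on an object; the grip force is fixed at half the most. Time passes only in rows, so rows that do not move let the fingers close. It gives the time, the measured TCP pose, the force and the opening at its end, in the units of the state.
- ctrl.get_obs(): the state, without advancing time (a new reading comes with each control period).
- imaging.capture(name): name is "side" or "top"; returns a dict with "image" (420x560x3 uint8, blue, green, red), "fx", "fy", "cx", "cy" (pixels), "extrinsics" (4x4, takes a point from world to camera coordinates). Camera axes: x right, y up, looking along -z (the intrinsics and any distortion apply to the point x, -y, -z); pixel columns grow to the right and rows downward; lengths in mm; the calibration is good to about 2 mm. A picture is of the moment at which its call begins. There is no depth.
- workorder.hand_in(): hands the job in, once; it reports no verdict.
The state is a dict: "t": time; "joint_positions": joint angles; "qd": joint speeds; "effort": joint torques, N m; "tcp_pos": TCP position; "orientation": TCP orientation; "contact_force": force on the tool from outside, world axes, zero at the start; "ft_torque": the same for the moment, N m; "width": opening from 0.0 (shut) to 1.0 (fully open).
Only numpy, scipy, OpenCV 4.12 (cv2) and the standard library are available. Lean on these libraries where they do the work, as an engineer would, in place of code of your own. Each camera call takes 0.05 s, during which the arm holds its last target.

## Working session

There is one attempt and no reset: what is moved stays moved. The work goes in short steps, Python scripts to look and compute and a tool call to move; the robot and the scene stay as the last step left them, time stands still between calls to the robot, and variables do not carry over. Pictures are saved under pics/ and viewed, and the job is handed in when it is done.

Besides the shell and the picture viewer there is one more tool, called after ">>>" as a command line: name --argument value ..., lists and objects as JSON in quotes. apply_moves: Moves the arm, as the interface text tells. Its arguments: {"type":"object","properties":{"rows":{"type":"array","items":{"type":"object","properties":{"x":{"type":"number"},"y":{"type":"number"},"z":{"type":"number"},"wx":{"type":"number"},"wy":{"type":"number"},"wz":{"type":"number"},"claw":{"type":"number"}}}}},"required":["rows"]}

```bash
mkdir -p pics
cat > h.py <<'E'
import numpy as np, cv2
from plant import ctrl, imaging, workorder
def cap(n,f):
    d=imaging.capture(n); cv2.imwrite('pics/'+f,d['image']); np.savez('pics/'+f[:-4]+'.npz',**d); return d
def proj(d,P):
    P=np.atleast_2d(P); E=np.array(d['extrinsics']); c=(E[:3,:3]@P.T).T+E[:3,3]
    return np.c_[d['fx']*c[:,0]/-c[:,2]+d['cx'], d['fy']*-c[:,1]/-c[:,2]+d['cy']]
def back(d,u,v,z):
    E=np.array(d['extrinsics']); R=E[:3,:3]; o=-R.T@E[:3,3]
    r=R.T@np.array([(u-d['cx'])/d['fx'],-(v-d['cy'])/d['fy'],-1.]); return o+r*(z-o[2])/r[2]
E
python3 - <<'E'
from h import *
for n in('side','top'):
    d=cap(n,n+'1.png'); print({k:d[k] for k in d if k!='image'})
o=ctrl.get_obs(); print(o)
E
```

```text
{'fx': 411.77389957275636, 'fy': 411.77389957275636, 'cx': 281.5860495245836, 'cy': 210.9532972081468, 'extrinsics': array([[ 7.11071312e-01, -7.02967958e-01, -1.46163696e-02,
        -4.06731327e+02],
       [ 5.41194093e-01,  5.33925056e-01,  6.49640661e-01,
        -3.54399017e+02],
       [-4.48872523e-01, -4.69851130e-01,  7.60100897e-01,
        -9.65063055e+02],
       [ 0.00000000e+00,  0.00000000e+00,  0.00000000e+00,
         1.00000000e+00]])}
{'fx': 496.7497774140604, 'fy': 496.7497774140604, 'cx': 281.31005260777937, 'cy': 213.1236635519683, 'extrinsics': array([[ 1.35365908e-01, -9.90784498e-01,  4.70626400e-03,
        -5.35547771e+01],
       [ 9.64304058e-01,  1.32836101e-01,  2.29068232e-01,
        -5.83825294e+02],
       [-2.27582415e-01, -2.64697596e-02,  9.73398991e-01,
        -1.29481067e+03],
       [ 0.00000000e+00,  0.00000000e+00,  0.00000000e+00,
         1.00000000e+00]])}
{'t': 0.1, 'joint_positions': array([ 1.05091880e+00,  1.58941125e-01,  1.59810328e+00, -5.28939669e-05,
        1.38621743e+00, -2.10113186e-01]), 'qd': array([ 1.45970809e-04, -3.63374574e-03, -1.86888506e-03, -9.59525804e-04,
        8.90188253e-05, -1.37708952e-03]), 'effort': array([ 7.43743567e-04, -3.86504459e+01, -3.22959924e+01,  7.03059230e-02,
        3.39612993e-02, -6.02035107e-05]), 'tcp_pos': array([175.03309609, 547.11209655, 213.74413211]), 'orientation': array([[-7.84076446e-04, -9.52408290e-01,  3.04824268e-01],
       [-1.47447331e-03,  3.04825131e-01,  9.52407195e-01],
       [-9.99998606e-01,  2.97304802e-04, -1.64330681e-03]]), 'contact_force': array([-0.10121908,  0.20446526, -0.56599606]), 'ft_torque': array([ 0.04889575,  0.03524424, -0.05328509]), 'width': 1.000553815737427}
```

View pics/top1.png

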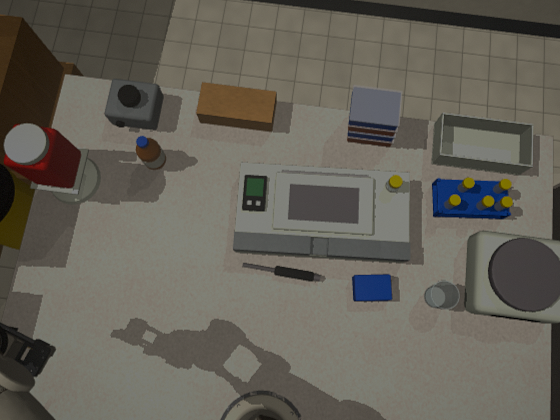

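View pics/side1.png

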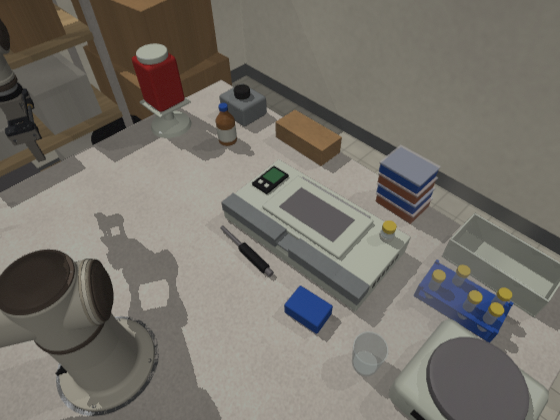

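Top view: cooler spans columns 233–410, rows 163–260. The ledge is the grey strip near row 245, with a notch near (319,247). I'll zoom in.

Run:
```python
import cv2
a=cv2.imread('pics/top1.png')[155:305,225:420]; a=cv2.resize(a,None,fx=4,fy=4,interpolation=cv2.INTER_CUBIC); cv2.imwrite('pics/topz.png',cv2.convertScaleAbs(a,alpha=1.4))
a=cv2.imread('pics/side1.png')[160:330,215:415]; a=cv2.resize(a,None,fx=3.5,fy=3.5,interpolation=cv2.INTER_CUBIC); cv2.imwrite('pics/sidez.png',cv2.convertScaleAbs(a,alpha=1.4))
```

```text
(no output)
```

View pics/topz.png

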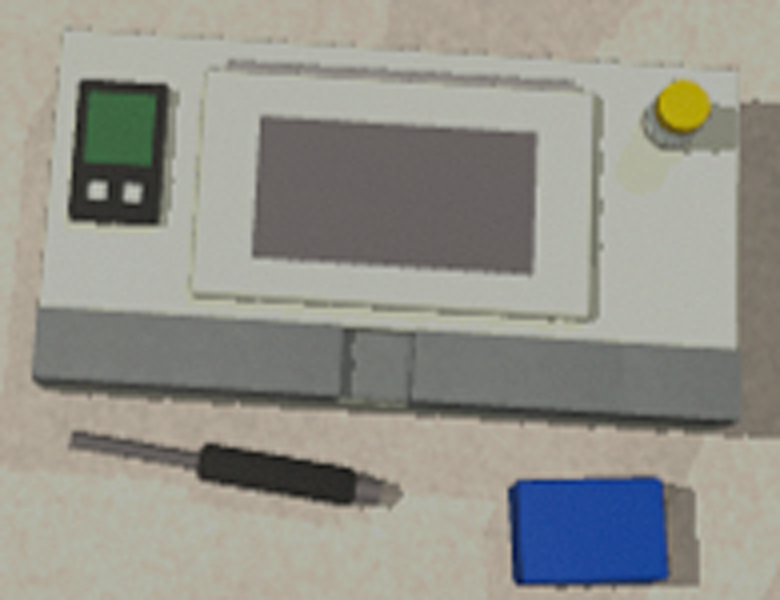

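View pics/sidez.png

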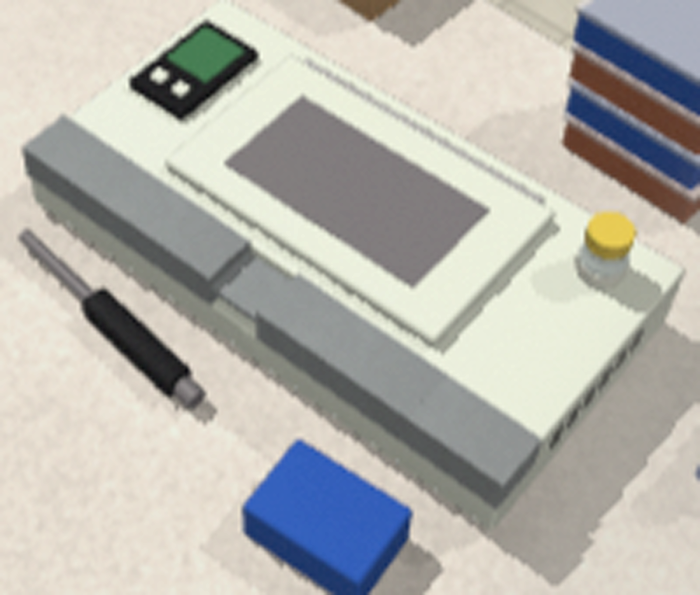

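```bash
cat > fit.py <<'E'
from h import *
from scipy.optimize import least_squares
T=dict(np.load('pics/top1.npz'));S=dict(np.load('pics/side1.npz'))
tp=[((-76,237,80),(39,310)),((-76,-237,80),(740,350)),((-124,-237,80),(740,415)),((-124,237,80),(33,378)),((122.5,237,75),(65,32)),((122.5,-237,75),(738,68))]
sp=[((-76,237,80),(63,117)),((-124,237,80),(25,150)),((-76,-237,80),(540,440)),((-124,-237,80),(503,488)),((122.5,-237,75),(683,270))]
M=np.array([a for a,_ in tp],float);Ms=np.array([a for a,_ in sp],float)
# resize: zoom px centre mapping
ut=(np.array([b for _,b in tp])+.5)/4-.5+[225,155]; us=(np.array([b for _,b in sp])+.5)/3.5-.5+[215,160]
def W(p,X):
    c,s=np.cos(p[2]),np.sin(p[2]);return X@np.array([[c,s,0],[-s,c,0],[0,0,1]])+[p[0],p[1],0]
f=lambda p:np.r_[(proj(T,W(p,M))-ut).ravel(),(proj(S,W(p,Ms))-us).ravel()]
r=least_squares(f,[550,0,0],x_scale=[100,100,.1]);p=r.x
if __name__=='__main__':
    print(p,r.fun.round(1))
    c,s=np.cos(p[2]),np.sin(p[2])
    def loc(d,u,v,z):
        w=back(d,u,v,z)-[p[0],p[1],0];return np.array([c*w[0]+s*w[1],-s*w[0]+c*w[1]])
    for u,v,z in[(343,330,80),(413,335,80),(340,400,80),(408,405,80)]:print('T',loc(T,(u+.5)/4-.5+225,(v+.5)/4-.5+155,z))
    for u,v,z in[(249,243,80),(213,280,80),(258,312,80)]:print('S',loc(S,(u+.5)/3.5-.5+215,(v+.5)/3.5-.5+160,z))
    print('start',W(p,np.array([[-99.5,190,80],[-99.5,0,80],[-99.5,-237,80]])))
    for n,u,v in[('pip',72,438),('pip',400,492)]:print(n,back(T,u/4+225,v/4+155,13))
    print('jar',back(T,683/4+225,105/4+155,125))
E
python3 fit.py
```

```text
[ 6.08477875e+02 -8.54695407e+01  7.61140963e-02] [-0.3 -0.5  0.5  0.   0.5  1.5 -0.3  0.1 -0.9 -0.2  0.6  0.7 -0.3 -0.4
 -1.4 -0.5  1.  -0.4  0.4 -0.6  1.  -0.6]
T [-78.4973401   31.10687236]
T [-79.05995228 -16.00601459]
T [-125.97243654   30.91132027]
T [-126.59126062  -14.48727565]
S [-77.50690009  30.05675952]
S [-122.07329163   27.73638148]
S [-122.523146    -17.31258586]
start [[ 494.81823698   96.41431395   80.        ]
 [ 509.26595571  -93.03558292   80.        ]
 [ 527.2875838  -329.34940164   80.        ]]
pip [438.1570092  113.66953488  13.        ]
pip [ 431.95526957 -117.24294271   13.        ]
jar [ 700.58047854 -265.95625881  125.        ]
```

>>> apply_moves --rows '[{"wx": 0.148, "claw": 1}, {"wx": 0.148, "claw": 1}, {"wx": 0.148, "claw": 1}, {"wx": 0.148, "claw": 1}, {"wx": 0.148, "claw": 1}, {"wx": 0.148, "claw": 1}, {"wx": 0.148, "claw": 1}, {"wx": 0.148, "claw": 1}]'

```text
invalid input
```

```bash
cat > st.py <<'E'
from fit import *
def st(tgt=None):
    o=ctrl.get_obs();R=o['orientation'];t=o['tcp_pos'];c,s=np.cos(p[2]),np.sin(p[2]);w=t-[p[0],p[1],0]
    L=np.array([c*w[0]+s*w[1],-s*w[0]+c*w[1],w[2]])
    print('t',round(o['t'],2),'cooler',L.round(1),'yaw',np.arctan2(R[1,2],R[0,2]).round(4),'tilt',R[:,0].round(4),'F',o['contact_force'].round(2),'w',round(o['width'],3))
    if tgt is not None: print('tool move',(R.T@(W(p,np.array([tgt],float))[0]-t)).round(1))
if __name__=='__main__':
    import sys; st([float(a) for a in sys.argv[1:4]] if len(sys.argv)>3 else None)
E
python3 st.py -101 190 110
```

```text
t 0.1 cooler [-384.1  663.7  213.7] yaw 1.261 tilt [-8.0e-04 -1.5e-03 -1.0e+00] F [-0.1   0.2  -0.57] w 1.001
tool move [ 104.2 -440.6 -332.2]
```

>>> apply_moves --rows '[{"x": 0, "y": 0, "z": 0, "wx": 0.148, "wy": 0, "wz": 0, "claw": 1}, {"x": 0, "y": 0, "z": 0, "wx": 0.148, "wy": 0, "wz": 0, "claw": 1}, {"x": 0, "y": 0, "z": 0, "wx": 0.148, "wy": 0, "wz": 0, "claw": 1}, {"x": 0, "y": 0, "z": 0, "wx": 0.148, "wy": 0, "wz": 0, "claw": 1}, {"x": 0, "y": 0, "z": 0, "wx": 0.148, "wy": 0, "wz": 0, "claw": 1}, {"x": 0, "y": 0, "z": 0, "wx": 0.148, "wy": 0, "wz": 0, "claw": 1}, {"x": 0, "y": 0, "z": 0, "wx": 0.148, "wy": 0, "wz": 0, "claw": 1}, {"x": 0, "y": 0, "z": 0, "wx": 0.148, "wy": 0, "wz": 0, "claw": 1}]'

```text
t: 1.1
tcp_pos: [175.1, 547.3, 214.0]
orientation: [[-0.001, -0.072, 0.997], [-0.001, 0.997, 0.072], [-1.0, -0.001, -0.001]]
contact_force: [0.3, -0.2, 0.2]
width: 0.154
```

```bash
python3 st.py -101 190 110
```

```text
t 1.1 cooler [-384.   663.9  214. ] yaw 0.0721 tilt [-6.e-04 -1.e-03 -1.e+00] F [ 0.29 -0.24  0.23] w 0.154
tool move [ 104.3 -472.6  285. ]
```

>>> apply_moves --rows '[{"x": 0, "y": -47, "z": 28.5, "wx": 0, "wy": 0, "wz": 0, "claw": 1}, {"x": 0, "y": -47, "z": 28.5, "wx": 0, "wy": 0, "wz": 0, "claw": 1}, {"x": 0, "y": -47, "z": 28.5, "wx": 0, "wy": 0, "wz": 0, "claw": 1}, {"x": 0, "y": -47, "z": 28.5, "wx": 0, "wy": 0, "wz": 0, "claw": 1}, {"x": 0, "y": -47, "z": 28.5, "wx": 0, "wy": 0, "wz": 0, "claw": 1}, {"x": 0, "y": -47, "z": 28.5, "wx": 0, "wy": 0, "wz": 0, "claw": 1}, {"x": 0, "y": -47, "z": 28.5, "wx": 0, "wy": 0, "wz": 0, "claw": 1}, {"x": 0, "y": -47, "z": 28.5, "wx": 0, "wy": 0, "wz": 0, "claw": 1}, {"x": 0, "y": -47, "z": 28.5, "wx": 0, "wy": 0, "wz": 0, "claw": 1}, {"x": 0, "y": -47, "z": 28.5, "wx": 0, "wy": 0, "wz": 0, "claw": 1}]'

```text
t: 2.35
tcp_pos: [496.2, 99.3, 214.3]
orientation: [[-0.0, -0.077, 0.997], [0.0, 0.997, 0.077], [-1.0, 0.0, -0.0]]
contact_force: [0.1, 0.2, -0.3]
width: 0.006
```

```bash
python3 st.py -101 190 100
```

```text
t 2.35 cooler [-97.9 192.8 214.3] yaw 0.0767 tilt [-3.e-04  2.e-04 -1.e+00] F [ 0.06  0.23 -0.34] w 0.006
tool move [114.3  -2.8  -3.1]
```

>>> apply_moves --rows '[{"x": 38, "y": -2, "z": -3, "wx": 0, "wy": 0, "wz": 0, "claw": 1}, {"x": 38, "y": 0, "z": 0, "wx": 0, "wy": 0, "wz": 0, "claw": 1}, {"x": 38, "y": 0, "z": 0, "wx": 0, "wy": 0, "wz": 0, "claw": 1}, {"x": 0, "y": 0, "z": 0, "wx": 0, "wy": 0, "wz": 0, "claw": 1}, {"x": 0, "y": 0, "z": 0, "wx": 0, "wy": 0, "wz": 0, "claw": 1}]'

```text
t: 2.98
tcp_pos: [493.6, 98.7, 101.9]
orientation: [[0.002, -0.077, 0.997], [-0.0, 0.997, 0.077], [-1.0, -0.0, 0.002]]
contact_force: [0.5, -0.4, -0.2]
width: 0.005
```

Run:
```python
from st import *
st([-101,190,80])
d=cap('side','side2.png');t=cap('top','top2.png')
a=cv2.resize(d['image'][130:330,200:400],(560,560));b=cv2.resize(t['image'][150:290,220:360],(560,560))
cv2.imwrite('pics/z2.png',cv2.resize(np.hstack([a,b]),(800,400)))
```

```text
t 2.98 cooler [-100.5  192.4  101.9] yaw 0.0771 tilt [ 1.6e-03 -1.0e-04 -1.0e+00] F [ 0.45 -0.39 -0.25] w 0.005
tool move [21.9 -2.4 -0.5]
```

View pics/z2.png

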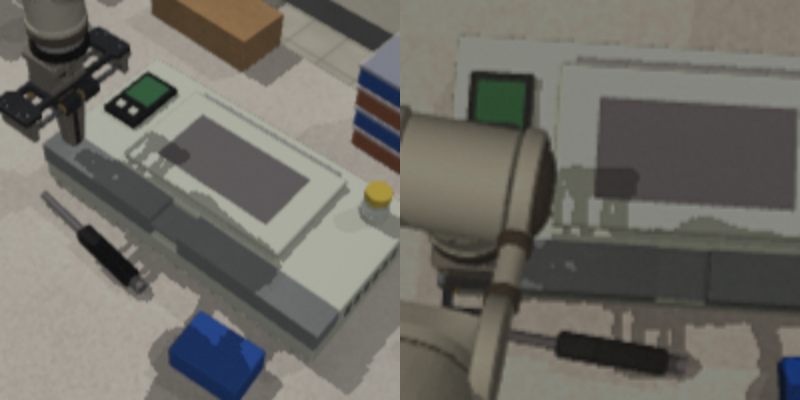

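The side view shows the closed fingertips just above the ledge's left end, around (72,125). I'll go down gently.

>>> apply_moves --rows '[{"x": 10, "y": -2, "z": 0, "wx": 0, "wy": 0, "wz": 0, "claw": 1}, {"x": 7, "y": 0, "z": 0, "wx": 0, "wy": 0, "wz": 0, "claw": 1}, {"x": 2, "y": 0, "z": 0, "wx": 0, "wy": 0, "wz": 0, "claw": 1}, {"x": 0, "y": 0, "z": 0, "wx": 0, "wy": 0, "wz": 0, "claw": 1}, {"x": 0, "y": 0, "z": 0, "wx": 0, "wy": 0, "wz": 0, "claw": 1}]'

```text
t: 3.7
tcp_pos: [493.1, 96.7, 81.8]
orientation: [[0.0, -0.077, 0.997], [0.0, 0.997, 0.077], [-1.0, -0.0, 0.0]]
contact_force: [-0.4, 0.5, -0.1]
width: 0.003
```

```bash
python3 st.py -101 190 80
```

```text
t 3.7 cooler [-101.2  190.4   81.8] yaw 0.077 tilt [ 3.e-04  0.e+00 -1.e+00] F [-0.37  0.45 -0.1 ] w 0.003
tool move [ 1.8 -0.4  0.2]
```

>>> apply_moves --rows '[{"x": 1, "y": 0, "z": 0, "wx": 0, "wy": 0, "wz": 0, "claw": 1}, {"x": 0.5, "y": 0, "z": 0, "wx": 0, "wy": 0, "wz": 0, "claw": 1}, {"x": 0, "y": 0, "z": 0, "wx": 0, "wy": 0, "wz": 0, "claw": 1}]'

```text
t: 4.08
tcp_pos: [493.1, 96.7, 80.4]
orientation: [[0.0, -0.077, 0.997], [-0.0, 0.997, 0.077], [-1.0, -0.0, 0.0]]
contact_force: [-1.5, -0.1, 2.8]
width: 0.007
```

>>> apply_moves --rows '[{"x": 0.5, "y": 0, "z": 0, "wx": 0, "wy": 0, "wz": 0, "claw": 1}, {"x": 0, "y": 0, "z": 0, "wx": 0, "wy": 0, "wz": 0, "claw": 1}]'

```text
t: 4.32
tcp_pos: [493.1, 96.7, 80.4]
orientation: [[0.0, -0.077, 0.997], [-0.0, 0.997, 0.077], [-1.0, -0.0, 0.0]]
contact_force: [-3.3, 0.4, 7.4]
width: 0.003
```

Touched down at z = 80.4 with about 7 N. I'll start sliding.

>>> apply_moves --rows '[{"x": 0, "y": -4, "z": 0, "wx": 0, "wy": 0, "wz": 0, "claw": 1}, {"x": 0, "y": -8, "z": 0, "wx": 0, "wy": 0, "wz": 0, "claw": 1}, {"x": 0, "y": -8, "z": 0, "wx": 0, "wy": 0, "wz": 0, "claw": 1}]'

```text
t: 4.7
tcp_pos: [495.3, 77.3, 80.5]
orientation: [[0.002, -0.077, 0.997], [0.002, 0.997, 0.077], [-1.0, 0.001, 0.002]]
contact_force: [-0.4, 3.5, 3.9]
width: 0.004
```

```bash
python3 st.py -101 60 80
```

```text
t 4.7 cooler [-100.4  170.9   80.5] yaw 0.0769 tilt [ 0.002   0.0016 -1.    ] F [-0.38  3.49  3.93] w 0.004
tool move [   0.3 -110.9   -0.6]
```

>>> apply_moves --rows '[{"x": 0.3, "y": -8, "z": 0, "wx": 0, "wy": 0, "wz": 0, "claw": 1}, {"x": 0, "y": -8, "z": 0, "wx": 0, "wy": 0, "wz": 0, "claw": 1}, {"x": 0, "y": -8, "z": 0, "wx": 0, "wy": 0, "wz": 0, "claw": 1}]'

```text
t: 5.08
tcp_pos: [497.4, 53.5, 80.5]
orientation: [[0.002, -0.077, 0.997], [0.002, 0.997, 0.077], [-1.0, 0.002, 0.003]]
contact_force: [-0.5, 5.6, 7.4]
width: 0.006
```

>>> apply_moves --rows '[{"x": 0, "y": -8, "z": -0.1, "wx": 0, "wy": 0, "wz": 0, "claw": 1}, {"x": 0, "y": -8, "z": -0.1, "wx": 0, "wy": 0, "wz": 0, "claw": 1}, {"x": 0, "y": -8, "z": -0.1, "wx": 0, "wy": 0, "wz": 0, "claw": 1}]'

```text
t: 5.45
tcp_pos: [499.0, 29.6, 80.5]
orientation: [[0.002, -0.077, 0.997], [0.002, 0.997, 0.077], [-1.0, 0.002, 0.003]]
contact_force: [-1.4, 6.1, 5.9]
width: 0.007
```

```bash
python3 st.py -101 60 80
```

```text
t 5.45 cooler [-100.5  123.    80.5] yaw 0.0766 tilt [ 0.0024  0.002  -1.    ] F [-1.41  6.14  5.89] w 0.007
tool move [  0.3 -63.   -0.6]
```

>>> apply_moves --rows '[{"x": 0, "y": -8, "z": -0.1, "wx": 0, "wy": 0, "wz": 0, "claw": 1}, {"x": 0, "y": -8, "z": -0.1, "wx": 0, "wy": 0, "wz": 0, "claw": 1}, {"x": 0, "y": -8, "z": -0.1, "wx": 0, "wy": 0, "wz": 0, "claw": 1}, {"x": 0, "y": -8, "z": -0.1, "wx": 0, "wy": 0, "wz": 0, "claw": 1}]'

```text
t: 5.95
tcp_pos: [500.9, -2.3, 80.4]
orientation: [[0.002, -0.077, 0.997], [0.002, 0.997, 0.077], [-1.0, 0.002, 0.002]]
contact_force: [-0.0, 5.7, 7.5]
width: 0.002
```

>>> apply_moves --rows '[{"x": 0, "y": -8, "z": -0.1, "wx": 0, "wy": 0, "wz": 0, "claw": 1}, {"x": 0, "y": -8, "z": -0.1, "wx": 0, "wy": 0, "wz": 0, "claw": 1}, {"x": 0, "y": -8, "z": -0.1, "wx": 0, "wy": 0, "wz": 0, "claw": 1}, {"x": 0, "y": -8, "z": -0.1, "wx": 0, "wy": 0, "wz": 0, "claw": 1}]'

```text
t: 6.45
tcp_pos: [503.0, -34.2, 80.5]
orientation: [[0.002, -0.077, 0.997], [0.002, 0.997, 0.077], [-1.0, 0.002, 0.002]]
contact_force: [-0.2, 6.1, 6.8]
width: 0.002
```

```bash
python3 st.py -101 40 80
```

```text
t 6.45 cooler [-101.3   59.1   80.5] yaw 0.0767 tilt [ 0.0021  0.0021 -1.    ] F [-0.17  6.07  6.79] w 0.002
tool move [  0.4 -19.1   0.3]
```

>>> apply_moves --rows '[{"x": 0, "y": -8, "z": 0, "wx": 0, "wy": 0, "wz": 0, "claw": 1}, {"x": 0, "y": -8, "z": 0, "wx": 0, "wy": 0, "wz": 0, "claw": 1}, {"x": 0, "y": -5, "z": 0, "wx": 0, "wy": 0, "wz": 0, "claw": 1}]'

```text
t: 6.82
tcp_pos: [504.5, -55.2, 80.5]
orientation: [[0.002, -0.076, 0.997], [0.002, 0.997, 0.076], [-1.0, 0.002, 0.002]]
contact_force: [0.2, 5.8, 9.0]
width: 0.008
```

>>> apply_moves --rows '[{"x": 0, "y": -5, "z": 0, "wx": 0, "wy": 0, "wz": 0, "claw": 1}, {"x": 0, "y": -5, "z": 0, "wx": 0, "wy": 0, "wz": 0, "claw": 1}]'

```text
t: 7.08
tcp_pos: [505.3, -65.0, 80.4]
orientation: [[0.002, -0.077, 0.997], [0.002, 0.997, 0.077], [-1.0, 0.002, 0.002]]
contact_force: [0.4, 6.3, 8.7]
width: 0.005
```

>>> apply_moves --rows '[{"x": 0, "y": -4, "z": 0, "wx": 0, "wy": 0, "wz": 0, "claw": 1}]'

```text
t: 7.2
tcp_pos: [505.5, -69.1, 80.3]
orientation: [[0.002, -0.077, 0.997], [0.002, 0.997, 0.077], [-1.0, 0.002, 0.002]]
contact_force: [0.0, 5.2, 6.0]
width: 0.001
```

>>> apply_moves --rows '[{"x": 0, "y": -3, "z": 0, "wx": 0, "wy": 0, "wz": 0, "claw": 1}]'

```text
t: 7.32
tcp_pos: [505.3, -73.0, 79.7]
orientation: [[0.001, -0.077, 0.997], [-0.0, 0.997, 0.077], [-1.0, -0.0, 0.001]]
contact_force: [-0.5, -0.1, -0.1]
width: 0.004
```

```bash
python3 st.py -101 7 80
```

```text
t 7.33 cooler [-101.9   20.3   79.7] yaw 0.0771 tilt [ 0.001 -0.    -1.   ] F [-0.52 -0.05 -0.15] w 0.004
tool move [ -0.3 -13.3   0.9]
```

The force dropped to zero and the tip sank at y ≈ +21. That puts the notch edge at about +31 and its centre at about +7, which agrees with the image. Next I'll centre the tip and go down.

>>> apply_moves --rows '[{"x": 0, "y": -6, "z": 0, "wx": 0, "wy": 0, "wz": 0, "claw": 1}, {"x": 0, "y": -6, "z": 0, "wx": 0, "wy": 0, "wz": 0, "claw": 1}, {"x": 4, "y": 0, "z": 0, "wx": 0, "wy": 0, "wz": 0, "claw": 1}, {"x": 4, "y": 0, "z": 0, "wx": 0, "wy": 0, "wz": 0, "claw": 1}, {"x": 2, "y": 0, "z": 0, "wx": 0, "wy": 0, "wz": 0, "claw": 1}, {"x": 0, "y": 0, "z": 0, "wx": 0, "wy": 0, "wz": 0, "claw": 1}]'

```text
t: 8.07
tcp_pos: [505.6, -84.6, 69.0]
orientation: [[-0.001, -0.077, 0.997], [0.0, 0.997, 0.077], [-1.0, 0.0, -0.001]]
contact_force: [0.3, -0.0, 0.4]
width: 0.004
```

```bash
python3 st.py -101 7 68
```

```text
t 8.07 cooler [-102.5    8.7   69. ] yaw 0.0772 tilt [-6.e-04  3.e-04 -1.e+00] F [ 0.29 -0.01  0.43] w 0.004
tool move [ 1.  -1.7  1.5]
```

>>> apply_moves --rows '[{"x": 1.5, "y": 0, "z": 0, "wx": 0, "wy": 0, "wz": 0, "claw": 1}, {"x": 1, "y": 0, "z": 0, "wx": 0, "wy": 0, "wz": 0, "claw": 1}, {"x": 1, "y": 0, "z": 0, "wx": 0, "wy": 0, "wz": 0, "claw": 1}]'

```text
t: 8.45
tcp_pos: [506.0, -84.8, 66.3]
orientation: [[0.0, -0.077, 0.997], [-0.0, 0.997, 0.077], [-1.0, -0.0, 0.0]]
contact_force: [-1.9, 0.7, 5.4]
width: 0.002
```

Pressing the catch now at 5.4 N, as expected.

>>> apply_moves --rows '[{"x": 1.5, "y": 0, "z": 0, "wx": 0, "wy": 0, "wz": 0, "claw": 1}, {"x": 1.5, "y": 0, "z": 0, "wx": 0, "wy": 0, "wz": 0, "claw": 1}, {"x": 1.5, "y": 0, "z": 0, "wx": 0, "wy": 0, "wz": 0, "claw": 1}]'

```text
t: 8.82
tcp_pos: [506.0, -84.9, 61.9]
orientation: [[0.0, -0.077, 0.997], [-0.0, 0.997, 0.077], [-1.0, -0.0, 0.0]]
contact_force: [-2.8, 0.9, 5.5]
width: 0.008
```

>>> apply_moves --rows '[{"x": 1, "y": 0, "z": 0, "wx": 0, "wy": 0, "wz": 0, "claw": 1}, {"x": 1, "y": 0, "z": 0, "wx": 0, "wy": 0, "wz": 0, "claw": 1}, {"x": 0, "y": 0, "z": 0, "wx": 0, "wy": 0, "wz": 0, "claw": 1}]'

```text
t: 9.2
tcp_pos: [506.0, -84.8, 59.8]
orientation: [[0.0, -0.077, 0.997], [-0.0, 0.997, 0.077], [-1.0, -0.0, 0.0]]
contact_force: [-2.0, 0.5, 4.5]
width: 0.005
```

>>> apply_moves --rows '[{"x": 0.6, "y": 0, "z": 0, "wx": 0, "wy": 0, "wz": 0, "claw": 1}, {"x": 0, "y": 0, "z": 0, "wx": 0, "wy": 0, "wz": 0, "claw": 1}]'

```text
t: 9.45
tcp_pos: [506.0, -84.9, 59.3]
orientation: [[0.0, -0.077, 0.997], [-0.0, 0.997, 0.077], [-1.0, -0.0, 0.0]]
contact_force: [-2.3, 1.3, 5.8]
width: 0.006
```

>>> apply_moves --rows '[{"x": 0.6, "y": 0, "z": 0, "wx": 0, "wy": 0, "wz": 0, "claw": 1}, {"x": 0, "y": 0, "z": 0, "wx": 0, "wy": 0, "wz": 0, "claw": 1}]'

```text
t: 9.7
tcp_pos: [506.0, -84.9, 59.3]
orientation: [[-0.0, -0.077, 0.997], [-0.0, 0.997, 0.077], [-1.0, -0.0, -0.0]]
contact_force: [-4.1, 1.2, 10.2]
width: 0.004
```

>>> apply_moves --rows '[{"x": 0.6, "y": 0, "z": 0, "wx": 0, "wy": 0, "wz": 0, "claw": 1}, {"x": 0, "y": 0, "z": 0, "wx": 0, "wy": 0, "wz": 0, "claw": 1}]'

```text
t: 9.95
tcp_pos: [506.0, -84.9, 59.2]
orientation: [[-0.0, -0.077, 0.997], [-0.0, 0.997, 0.077], [-1.0, -0.0, -0.0]]
contact_force: [-6.2, 2.1, 13.9]
width: 0.006
```

>>> apply_moves --rows '[{"x": 0.5, "y": 0, "z": 0, "wx": 0, "wy": 0, "wz": 0, "claw": 1}, {"x": 0, "y": 0, "z": 0, "wx": 0, "wy": 0, "wz": 0, "claw": 1}]'

```text
t: 10.2
tcp_pos: [506.0, -84.9, 59.1]
orientation: [[-0.0, -0.077, 0.997], [-0.0, 0.997, 0.077], [-1.0, -0.0, -0.0]]
contact_force: [-8.1, 2.3, 17.2]
width: 0.006
```

>>> apply_moves --rows '[{"x": -3, "y": 0, "z": 0, "wx": 0, "wy": 0, "wz": 0, "claw": 1}, {"x": -10, "y": 0, "z": 0, "wx": 0, "wy": 0, "wz": 0, "claw": 1}, {"x": -20, "y": 0, "z": 0, "wx": 0, "wy": 0, "wz": 0, "claw": 1}, {"x": -40, "y": 0, "z": 0, "wx": 0, "wy": 0, "wz": 0, "claw": 1}, {"x": -40, "y": 0, "z": 0, "wx": 0, "wy": 0, "wz": 0, "claw": 1}, {"x": -40, "y": 0, "z": 0, "wx": 0, "wy": 0, "wz": 0, "claw": 1}, {"x": 0, "y": 30, "z": -30, "wx": 0, "wy": 0, "wz": 0, "claw": 1}, {"x": 0, "y": 40, "z": -30, "wx": 0, "wy": 0, "wz": 0, "claw": 1}, {"x": 0, "y": 40, "z": -30, "wx": 0, "wy": 0, "wz": 0, "claw": 1}, {"x": 0, "y": 40, "z": -30, "wx": 0, "wy": 0, "wz": 0, "claw": 1}]'

```text
t: 11.45
tcp_pos: [373.6, 56.4, 210.2]
orientation: [[0.001, -0.076, 0.997], [0.0, 0.997, 0.076], [-1.0, 0.0, 0.001]]
contact_force: [0.8, -0.3, 0.9]
width: 0.005
```

>>> apply_moves --rows '[{"x": 0, "y": 45, "z": -10, "wx": 0, "wy": 0, "wz": 0, "claw": 1}, {"x": 0, "y": 45, "z": 0, "wx": 0, "wy": 0, "wz": 0, "claw": 1}, {"x": 0, "y": 45, "z": 0, "wx": 0, "wy": 0, "wz": 0, "claw": 1}, {"x": 0, "y": 30, "z": 0, "wx": 0, "wy": 0, "wz": 0, "claw": 1}, {"x": 0, "y": 0, "z": 0, "wx": 0, "wy": 0, "wz": 0, "claw": 1}, {"x": 0, "y": 0, "z": 0, "wx": 0, "wy": 0, "wz": 0, "claw": 1}]'

```text
t: 12.2
tcp_pos: [352.0, 218.6, 210.0]
orientation: [[0.0, -0.077, 0.997], [-0.001, 0.997, 0.077], [-1.0, -0.001, -0.0]]
contact_force: [0.1, 0.6, -0.2]
width: 0.007
```

Run:
```python
from st import *
st()
d=cap('side','side3.png');t=cap('top','top3.png')
a=cv2.resize(d['image'][120:380,180:440],(560,560));b=cv2.resize(t['image'][130:330,220:420],(560,560))
cv2.imwrite('pics/z3.png',cv2.resize(np.hstack([a,b]),(800,400)))
```

```text
t 12.2 cooler [-232.6  322.7  210. ] yaw 0.0769 tilt [ 0.e+00 -6.e-04 -1.e+00] F [ 0.07  0.64 -0.23] w 0.007
```

View pics/z3.png

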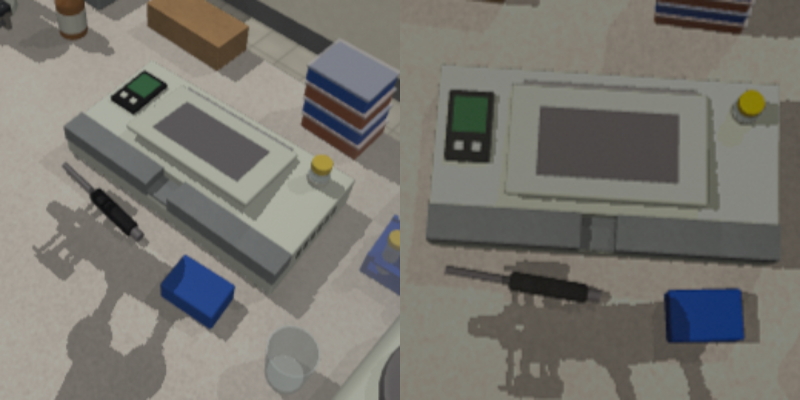

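The side view shows the lid's front edge raised (around (190,170)) and the catch sunk in the notch (around (163,188)); the bystanders are where they were. I'll check the lid's height numerically.

Run:
```python
from fit import *
a=cv2.imread('pics/side1.png');b=cv2.imread('pics/side3.png')
for an,col in((0,(0,0,255)),(.12,(0,255,0))):
    X=np.array([[98-160*np.cos(an),y,87+160*np.sin(an)] for y in(135,-135)])
    q=proj(S,W(p,X)); print(an,q.round(1))
    for im in(a,b):
        for u in q: cv2.circle(im,tuple(np.round(u).astype(int)),1,col,-1)
a,b=[cv2.resize(i[170:290,250:385],(400,356),interpolation=cv2.INTER_NEAREST) for i in(a,b)]
cv2.imwrite('pics/cmp.png',np.hstack([a,b]))
```

```text
0 [[261.1 205.2]
 [339.2 256.9]]
0.12 [[261.  200.5]
 [340.2 252.3]]
```

View pics/cmp.png

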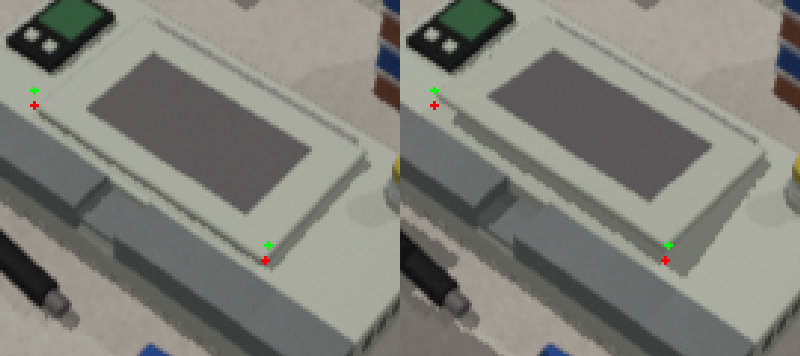

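The left crop (before) has the lid corners at the red "shut" marks. In the right crop (now) they sit at the green "ajar, 0.12 rad" marks.

```bash
python3 -c "
from plant import workorder
print(workorder.hand_in())"
```

```text
the job is handed in; nothing more can be done
None
```

The catch is fully down, the lid is ajar and the hand is clear of the cooler; the job was handed in at about 12 s.

- **Sweep:** I touched the closed fingertips down at the ledge start and slid them along −y with readings of about 4–9 N. Contact dropped away at cooler y ≈ +21 mm. That puts the notch centre near y = +7 mm, which agrees with the camera estimate.
- **Press:** I pushed the catch at about 5–6 N until it met the firm stop at z ≈ 59.2 mm. I held it there with up to about 17 N vertical (19 N in total), then withdrew straight up.
- **Last checks:** In the side image the lid's front corners match the predicted 0.12 rad ajar position, and did not before the press. By eye, the jar, pipette and blue box stood where they were. I did not check the bottle and beaker closely after the move, but the hand did not go near them. The measured force on the tool was within noise of zero, and no check failed or disagreed.

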